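# Unlock the spice carousel, bring the red-lidded jar to the front and hold it there

## Task

Turn the orange catch knob of the spice carousel clockwise past its click to the end stop, then turn the turntable, which has a wooden centre handle, until the jar with the red lid stands straight at the front, in line with the catch knob. Do not touch the jars with the gripper, keep them all standing upright in place, and leave the things on and under the riser and the spatula alone. Finish while still gripping the handle firmly, holding the turntable still there: do not let go.

Things in the scene. Friction and masses are not known exactly. Their poses are not given: they have to be found in the camera images.
- carousel: Fixed black base of the spice carousel, ahead of the robot, yawed up to 0.5 rad. Origin on the work surface on the turntable's vertical axis; z up. Its -x is the carousel's FRONT, the side with the catch knob, roughly towards the robot. On the turntable are six ringed wells 60 degrees apart; at the start the front well is empty and the other five carry jars.
- front (a point): The front place: the point at the height of the turntable's top, 83 mm from the turntable axis along the carousel's -x, straight in line with the catch knob. Fixed to the base, so it does not turn. The red-lidded jar's origin belongs here.
- turntable: Round light-wood turntable, 224 mm wide, top at 30 mm height. Origin on its axis at work-surface height, z up. A 22 mm centre post carries a dark grip bar: 70 mm long (own x), 16 thick (y), from 137 to 171 mm high; pinch it from above (jar tops reach 92 mm). At the start x is the carousel's x. Unlocked, it turns freely either way over a full turn (friction 0.06 N m); locked, under 1 degree.
- handle_grip (a point): Centre of the handle's grip bar, 156 mm above the work surface, on the turntable axis; axes as turntable (x along the bar, pinch across y).
- catch (a joint): Angle of the catch knob in rad, positive CLOCKWISE seen from above: 0 locked (orange bar points at the turntable's axis), a sprung detent resists with about 0.1 N m and clicks over at about 0.9, 1.55 is the end stop (bar crosswise, turntable free). It stays where left.
- catch_grip (a point): Grip point of the catch knob, on its vertical axis 145 mm in front of the turntable axis and 60 mm above the work surface. Orange bar grip 50 mm long (the point's x), 14 mm thick (y), from 36 to 72 mm above the work surface, on a grey disc of 52 mm; it turns with the knob.
- jar_red: THE MARKED JAR. Squat amber glass spice jar with a red screw lid, paper label, 46 mm diameter, 62 mm tall, about 0.12 kg, standing loose in a shallow well of the turntable (ring 8 mm high, 2 mm play) 83 mm from its axis, in one of five places (which one varies); it rocks if the turntable is jerked. Origin: centre of its underside (30 mm above the work surface), z up.
- jar_black: Squat amber glass spice jar with a black screw lid, paper label, 46 mm diameter, 62 mm tall, about 0.12 kg, standing loose in a shallow well of the turntable (ring 8 mm high, 2 mm play) 83 mm from its axis, in one of five places (which one varies); it rocks if the turntable is jerked. Origin: centre of its underside (30 mm above the work surface), z up.
- jar_white: Squat amber glass spice jar with a white screw lid, paper label, 46 mm diameter, 62 mm tall, about 0.12 kg, standing loose in a shallow well of the turntable (ring 8 mm high, 2 mm play) 83 mm from its axis, in one of five places (which one varies); it rocks if the turntable is jerked. Origin: centre of its underside (30 mm above the work surface), z up.
- jar_steel: Squat amber glass spice jar with a steel-coloured screw lid, paper label, 46 mm diameter, 62 mm tall, about 0.12 kg, standing loose in a shallow well of the turntable (ring 8 mm high, 2 mm play) 83 mm from its axis, in one of five places (which one varies); it rocks if the turntable is jerked. Origin: centre of its underside (30 mm above the work surface), z up.
- jar_green: Squat amber glass spice jar with a green screw lid, paper label, 46 mm diameter, 62 mm tall, about 0.12 kg, standing loose in a shallow well of the turntable (ring 8 mm high, 2 mm play) 83 mm from its axis, in one of five places (which one varies); it rocks if the turntable is jerked. Origin: centre of its underside (30 mm above the work surface), z up.
- tins: Stack of three aluminium round cake tins, 204 mm diameter, 144 mm high in all, on the chrome riser (150 mm high, 300 x 260 mm, on the left). Origin: centre of the underside. Leave alone.
- glass_jar: Clear jar with a steel screw lid, 83 mm diameter, 115 mm tall, under the riser. Origin: centre of the underside. Leave alone.
- ramekin: White porcelain ramekin, 90 mm diameter, 50 mm high, under the riser. Origin: centre of the underside. Leave alone.
- spatula: Spatula, 270 mm long with a dark handle, lying flat to the right of the carousel. Leave alone.
Not all that is in view belongs to the job. Leave any blue look-alike of the jar_black alone. Leave any blue or purple look-alike of the jar_steel alone.

How it is judged:
By the outcome, as a careful person would: the job done as asked, in the order asked, and still so for the second after the job is handed in, while the arm keeps its last pose, push and grip.
It also fails if it takes over 67 s, if anything falls off the work surface, if the arm or the gripper's body presses on something with over 40 N, if the wrist force passes 120 N, or if a joint passes its speed limit or range.

## Robot

A 7-joint arm with a two-finger parallel gripper is mounted at the origin on the work surface. World frame = base frame: x ahead of the robot, y to its left, z up, the work surface at z = 0. Lengths are in m, angles in rad, forces in N, time in s.
With the tool pointing down it reaches from about 0.4 to 0.85 m from the base axis. Payload 4.5 kg.
Tool frame: the origin (TCP) lies midway between the tips of the shut fingers; the grasp point (between the pads) lies 19 mm behind it; z points along the fingers, y is the line along which they close (so a half turn about z gives the same grasp; the last joint's range is limited). The gripper opens to 88 mm and grips with 3 to 60 N. Pads are 18 mm wide; open, the fingers measure 123 mm over their backs; the gripper's body (75 mm by 187 mm) begins 45 mm behind the grasp point.
Start: joints at [-1.3, 0.689, -0.195, 1.565, 0.157, 0.902, -0.215], TCP at [0.147, 0.608, 0.239] pointing down, gripper open.
Joint ranges: [-3.01, 3.01], [-0.46, 2.08], [-1.47, 1.51], [0.13, 2.56], [-1, 4.14], [0.04, 2.09], [-2.66, 2.66]. Speed limits (rad/s): [2.57, 2.57, 3.14, 3.14, 3.14, 3.14, 3.14].

## Interface

Orientations are given as a unit quaternion [x, y, z, w].
In Python, from bench import manip, eoat, sensors, vision, nets gives the robot as it stands. Calls block until the motion is done:
- manip.move_ptp(position, orientation): joint-space move of the TCP to a pose.
- manip.move_linear(position, orientation=None, max_speed=0.15): straight line of the TCP; orientation=None keeps the orientation; max_speed is the mean speed in m/s.
- manip.goto_joints(angles): joint-space move.
- eoat.set_gripper(opening): opening from 0.0 (shut) to 1.0 (fully open); the grip force is fixed at half the most; returns when the fingers have stopped.
- manip.hold(seconds).
- manip.solve_ik(position, orientation): joint angles nearest the present ones, or None.
- sensors.get_state(): the state.
- vision.snapshot(name): name is "side" or "top"; returns a dict with "frame" (480x640x3 uint8, red, green, blue), "range_z" (480x640 float32, m along the optical axis (not along the pixel's ray), 0 where there is no reading), "fx", "fy", "cx", "cy" (pixels), "D" ([k1, k2, p1, p2, k3] as OpenCV has them; the pictures are not rectified), "R" (3x3) and "t" (3): a world point X has camera coordinates R X + t. Camera axes: x right, y down, z forward; pixel columns grow to the right and rows downward; lengths in m; the calibration is good to about 2 mm. A picture is of the moment at which its call begins.
A pose or a line that the arm cannot do raises manip.PlanningError and nothing moves.
- manip.hand_in(): hands the job in; it is judged then, once.
Trained networks look in a picture, given as the dict that the camera call returned (one of the last four; its "shot" number tells which), for a name from the list of things; names that differ only in an ending like _2 or _b are one class to them, and where a whole thing is asked for, a point or a joint stands for the part that bears it (a point fixed in the world has none). Each returns a list of dicts, best first, with "conf" (0 to 1); they miss things now and then, are a little off and sometimes report something else, mostly with a low value. They report only what shows in the picture. A call takes as long as a camera call. They do not tell look-alikes from the thing itself.
- nets.search_frame(picture, name): "centre" ([column, row] in pixels, amid what is visible of it).
- nets.landmark_of(picture, name): "centre" ([column, row] in pixels: a listed point, or the origin of a listed thing).
The state is a dict: "clock": time; "joint_positions": joint angles; "qvel": joint speeds; "effort": joint torques, N m; "tool_pos": TCP position; "tcp_rot": TCP orientation; "contact_force": force on the tool from outside, world axes, zero at the start; "torque": the same for the moment, N m; "opening": opening from 0.0 (shut) to 1.0 (fully open); "gripper_force": force on a finger pad.
Only numpy, scipy, OpenCV 4.12 (cv2) and the standard library are available. Lean on these libraries where they do the work, as an engineer would, in place of code of your own. Each camera call takes 0.05 s, during which the arm holds its last target. There are 200 camera calls.

## Working session

There is one attempt and no reset: what is moved stays moved. The work goes in short steps, each a Python script; the robot and the scene stay as the last script left them, time stands still between calls to the robot, and variables do not carry over. Pictures are saved under pics/ and viewed, at most 10 in all, crops included, and the job is handed in when it is done.

```bash
mkdir -p pics; cat > h.py <<'E'
import numpy as np, cv2
from bench import manip, eoat, sensors, vision, nets
def cam(p): return np.array([[p['fx'],0,p['cx']],[0,p['fy'],p['cy']],[0,0,1.]]), np.array(p['D'],float)
def ray(p,px):
    K,D=cam(p); u=cv2.undistortPoints(np.array([[px]],float),K,D)[0,0]
    R=np.array(p['R']); t=np.array(p['t']); return -R.T@t, R.T@np.array([u[0],u[1],1.])
def at_z(p,px,z):
    o,d=ray(p,px); return o+d*(z-o[2])/d[2]
def at_depth(p,px):
    r=p['range_z'][int(round(px[1])),int(round(px[0]))]; o,d=ray(p,px); return o+d*r
def proj(p,X):
    K,D=cam(p); return cv2.projectPoints(np.array(X,float).reshape(-1,1,3),cv2.Rodrigues(np.array(p['R']))[0],np.array(p['t'],float),K,D)[0][:,0]
def save(p,n,s=1): cv2.imwrite('pics/'+n, p['frame'][:,:,::-1])
E
python3 - <<'E'
from h import *
Z={'catch_grip':.06,'handle_grip':.156,'turntable':0,'carousel':0,'jar_red':.03,'front':.03,'jar_black':.03,'jar_white':.03,'jar_green':.03,'jar_steel':.03}
for n in ('top','side'):
    p=vision.snapshot(n); save(p,n+'1.png'); print(n,-np.array(p['R']).T@np.array(p['t']))
    for k,z in Z.items():
        for d in nets.landmark_of(p,k)[:2]: print(k,np.round(d['centre']),round(d['conf'],2),np.round(at_z(p,d['centre'],z),3))
s=sensors.get_state();print(s['clock'],s['tool_pos'],s['tcp_rot'],s['opening'])
E
```

```text
top [0.2944044  0.01785662 1.60168294]
catch_grip [359. 309.] 0.5 [ 0.465 -0.097  0.06 ]
handle_grip [354. 246.] 0.76 [ 0.617 -0.077  0.156]
turntable [355. 260.] 0.63 [ 0.61  -0.089  0.   ]
turntable [375. 241.] 0.31 [ 0.666 -0.148  0.   ]
carousel [354. 262.] 0.82 [ 0.605 -0.088  0.   ]
carousel [360. 307.] 0.55 [ 0.478 -0.104  0.   ]
jar_red [329. 275.] 0.83 [ 0.56  -0.016  0.03 ]
front [355. 287.] 0.89 [ 0.528 -0.089  0.03 ]
jar_black [349. 229.] 0.84 [ 0.692 -0.072  0.03 ]
jar_black [331. 182.] 0.66 [ 0.833 -0.017  0.03 ]
jar_white [325. 246.] 0.72 [ 0.643 -0.005  0.03 ]
jar_green [379. 240.] 0.79 [ 0.664 -0.155  0.03 ]
jar_steel [426. 284.] 0.79 [ 0.54  -0.285  0.03 ]
jar_steel [384. 270.] 0.75 [ 0.577 -0.169  0.03 ]
side [ 0.20123904 -0.93480181  0.74866868]
catch_grip [243. 299.] 0.68 [ 0.469 -0.093  0.06 ]
catch_grip [334. 300.] 0.23 [ 0.638 -0.18   0.06 ]
handle_grip [301. 242.] 0.62 [ 0.608 -0.085  0.156]
turntable [300. 300.] 0.9 [ 0.608 -0.081  0.   ]
carousel [301. 298.] 0.91 [ 0.612 -0.077  0.   ]
jar_red [269. 279.] 0.88 [ 0.561 -0.016  0.03 ]
jar_red [327. 437.] 0.35 [ 0.474 -0.455  0.03 ]
front [267. 304.] 0.75 [ 0.522 -0.096  0.03 ]
jar_black [373. 260.] 0.83 [ 0.815 -0.056  0.03 ]
jar_black [330. 279.] 0.58 [ 0.685 -0.075  0.03 ]
jar_white [296. 266.] 0.45 [0.638 0.004 0.03 ]
jar_white [269. 280.] 0.26 [ 0.559 -0.017  0.03 ]
jar_green [335. 297.] 0.85 [ 0.664 -0.138  0.03 ]
jar_steel [323. 367.] 0.97 [ 0.542 -0.314  0.03 ]
jar_steel [272. 399.] 0.77 [ 0.427 -0.341  0.03 ]
1.1 [0.14658982 0.60759576 0.23876903] [1.18075246e-01 9.93004649e-01 5.41672687e-05 1.11568156e-05] 0.9983354249460745
```

View pics/top1.png

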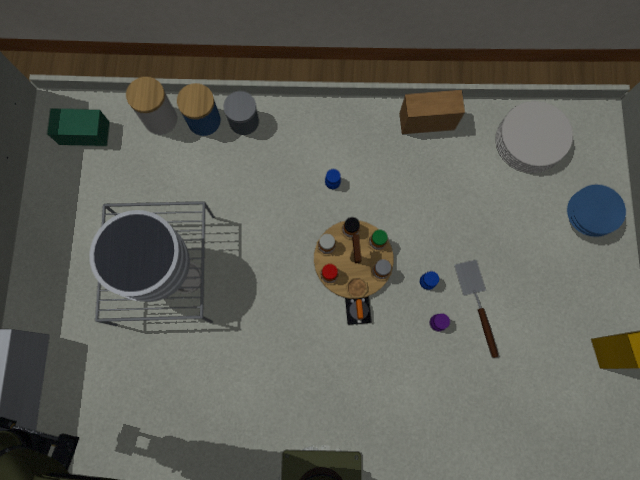

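View pics/side1.png

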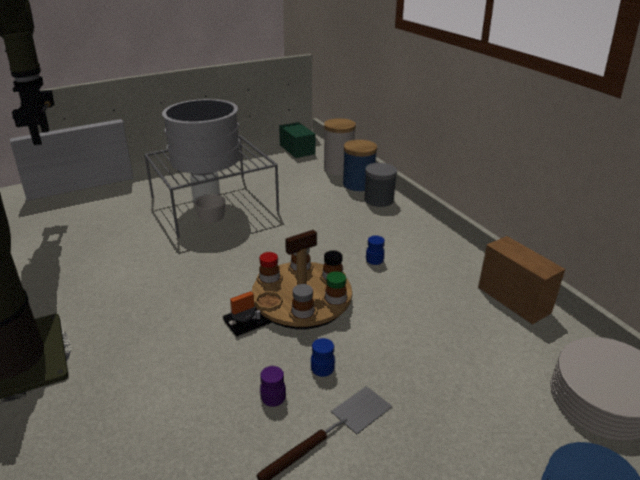

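The top view shows the carousel centre at about (355,260), the orange knob at (358,310) pointing at the axis, and the red jar at (330,272), one well clockwise of the empty front well at (358,289). The blue jars at (333,178) and (430,281) and the purple one at (440,322) are look-alikes. The side view agrees. Next I fit axis and yaw jointly from both views.

```bash
cat >> h.py <<'E'
from scipy.optimize import least_squares
from scipy.spatial.transform import Rotation as Rn
def down(a): # tool pointing down, closing direction y at angle a
    y=np.array([np.cos(a),np.sin(a),0]); z=np.array([0,0,-1.]); return Rn.from_matrix(np.c_[np.cross(y,z),y,z]).as_quat()
def model(x,y,w):
    P=lambda r,a,z:[x+r*np.cos(a),y+r*np.sin(a),z]
    d={'catch_grip':P(.145,w+np.pi,.06),'handle_grip':P(0,0,.156),'turntable':P(0,0,0),'carousel':P(0,0,0),'front':P(.083,w+np.pi,.03)}
    for k,j in zip(('jar_black','jar_white','jar_red','jar_steel','jar_green'),(0,1,2,4,5)): d[k]=P(.083,w+j*np.pi/3,.03)
    return d
E
python3 - <<'E'
from h import *
obs=[]
m0=model(.61,-.083,.1)
for n in ('top','side','top','side'):
    p=vision.snapshot(n)
    for k in m0:
        c0=proj(p,[m0[k]])[0]
        L=[d for d in nets.landmark_of(p,k) if np.linalg.norm(np.array(d['centre'])-c0)<12 and d['conf']>.3]
        if L: obs.append((p,n,k,np.array(L[0]['centre'])))
    # orange bar
    h=cv2.cvtColor(p['frame'],cv2.COLOR_RGB2HSV); c=proj(p,[m0['catch_grip']])[0].astype(int)
    m=cv2.inRange(h,(5,150,90),(18,255,255)); mm=np.zeros_like(m); s=np.s_[c[1]-25:c[1]+25,c[0]-25:c[0]+25]; mm[s]=m[s]
    M=cv2.moments(mm,True); q=[M['m10']/M['m00'],M['m01']/M['m00']]; print(n,'orange',M['m00'],np.round(q,1),at_z(p,q,.066), at_depth(p,q))
def f(v):
    m=model(*v); return np.concatenate([proj(p,[m[k]])[0]-c for p,n,k,c in obs])
r=least_squares(f,[.61,-.083,.1],loss='soft_l1',x_scale=[.01,.01,.1])
print(r.x, np.sqrt(np.diag(np.linalg.inv(r.jac.T@r.jac))))
m=model(*r.x)
for p,n,k,c in obs[:len(obs)//2]: print(n,k,np.round(proj(p,[m[k]])[0]-c,1))
for k in ('catch_grip','handle_grip'): print(k,m[k])
a0=r.x[2]+np.pi/2
# joints at grasps
for nm,pos,rng in (('catch',np.array(m['catch_grip'])+[0,0,-.019],-1.55),('handle',np.array(m['handle_grip'])+[0,0,-.019],np.pi/3)):
    for o in (0,np.pi):
        for t in np.linspace(0,rng,3):
            q=manip.solve_ik(pos,down(a0+o+t)); print(nm,o,round(t,2),None if q is None else np.round(q,2))
E
```

```text
top orange 97.0 [359.2 308.4] [ 0.46557332 -0.0976345   0.066     ] [ 0.46489241 -0.09717508  0.07210897]
side orange 90.0 [241.7 296.5] [ 0.46781512 -0.09133411  0.066     ] [ 0.46577973 -0.09777427  0.07121241]
top orange 97.0 [359.3 308.4] [ 0.46563103 -0.09777221  0.066     ] [ 0.46532652 -0.09756657  0.06873106]
side orange 95.0 [242.5 296.4] [ 0.46939729 -0.09198723  0.066     ] [ 0.46719786 -0.09889997  0.07159923]
[ 0.60974353 -0.08175795  0.0973403 ] [0.00062354 0.00080557 0.00832502]
top catch_grip [-2.  -2.2]
top handle_grip [2.4 1. ]
top turntable [-1.5  4.3]
top carousel [ 0.8 -0.7]
top front [0.4 3. ]
top jar_black [-0.6  3.3]
top jar_white [-1.9 -0.5]
top jar_red [-2.1 -0. ]
top jar_steel [-1.4  0.2]
top jar_green [-0.4 -0.2]
side catch_grip [-3.6  1.6]
side handle_grip [-0.6 -2.5]
side turntable [ 1.4 -1. ]
side carousel [0.1 0.5]
side front [1.4 0.2]
side jar_black [-1.8  0.2]
side jar_white [1.5 2.4]
side jar_red [-0.6 -0.3]
side jar_steel [2.6 5.1]
side jar_green [2.5 2.2]
catch_grip [np.float64(0.4654299346992714), np.float64(-0.09585001127126663), 0.06]
handle_gr
[... 162 characters left out ...]
.18  2.14  0.81  0.19  0.19]
catch 0 -1.55 [ 0.14  0.87 -0.06  2.15  0.37  0.13 -0.14]
catch 3.141592653589793 0.0 [ 0.07  0.88  0.06  2.15 -0.37  0.13 -0.99]
catch 3.141592653589793 -0.78 [ 0.1   0.87  0.02  2.15 -0.11  0.12 -2.03]
catch 3.141592653589793 -1.55 [ 0.46  0.93 -0.59  2.13  1.24  0.49  2.14]
handle 0 0.0 [ 0.34  0.85 -0.51  1.67  0.55  0.77  1.23]
handle 0 0.52 [ 0.41  0.88 -0.65  1.67  0.68  0.83  1.65]
handle 0 1.05 [ 0.45  0.9  -0.74  1.67  0.76  0.88  2.11]
handle 3.141592653589793 0.0 [-0.15  0.84  0.38  1.7  -0.45  0.69 -1.  ]
handle 3.141592653589793 0.52 [-0.07  0.82  0.23  1.7  -0.27  0.66 -0.64]
handle 3.141592653589793 1.05 [ 0.02  0.81  0.08  1.69 -0.09  0.65 -0.28]
```

```bash
python3 - <<'E'
from h import *
x,y,w=.6097,-.0818,.0973
c=np.array([.4655,-.0965]); a0=w+np.pi/2
p=vision.snapshot('top'); print('riser corner',at_z(p,[205,320],.15))
t0=sensors.get_state()['tool_pos']
manip.move_linear([t0[0],t0[1],.33],max_speed=.2)
manip.move_linear([.22,.44,.33],max_speed=.2)
manip.move_ptp([.42,.2,.33],down(a0))
manip.move_ptp([*c,.15],down(a0))
s=sensors.get_state();print(s['clock'],s['tool_pos'],s['joint_positions'],s['contact_force'])
p=vision.snapshot('side'); save(p,'a1.png')
print(nets.landmark_of(p,'catch_grip')[:2])
cv2.imwrite('pics/a1c.png',cv2.resize(p['frame'][180:380,160:400,::-1],None,fx=3,fy=3))
E
```

```text
riser corner [0.42013852 0.29586022 0.15      ]
7.5333 [ 0.46653055 -0.09485017  0.15052376] [ 0.19026897  0.65092494 -0.13588039  2.09362743  0.20585614  0.40745786
  1.56331105] [ 0.68439076 -0.40995242  0.37242891]
[{'centre': [241.7, 297.0], 'conf': 0.71}, {'centre': [305.9, 240.9], 'conf': 0.57}]
```

View pics/a1c.png

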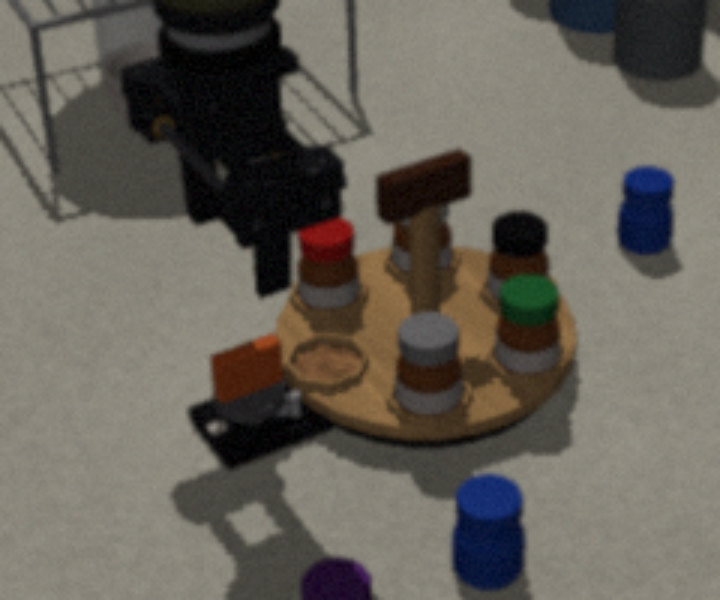

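The gripper appears left and behind the knob in the crop (one finger at about (270,290)). I'll check that against the projected TCP.

```bash
python3 - <<'E'
from h import *
manip.hold(.3)
s=sensors.get_state();tp=np.array(s['tool_pos']);R=Rn.from_quat(s['tcp_rot']).as_matrix();print(s['clock'],tp,R.round(3),s['opening'])
out=[]
for n,sl in (('side',np.s_[180:380,160:360]),('top',np.s_[230:380,280:430])):
    p=vision.snapshot(n); f=p['frame'][:,:,::-1].copy()
    for P,col in ((tp,(0,255,0)),(tp+.05*R[:,1],(255,0,255)),(tp-.05*R[:,1],(255,0,255)),([.4655,-.0965,.072],(255,255,0))):
        cv2.circle(f,tuple(int(v) for v in proj(p,[P])[0].round()),1,col,-1)
    out.append(cv2.resize(f[sl],(400,400),interpolation=cv2.INTER_CUBIC))
cv2.imwrite('pics/a2.png',np.hstack(out))
E
```

```text
7.9333 [ 0.4656727  -0.09618408  0.15018897] [[-0.995 -0.098  0.   ]
 [-0.098  0.995  0.   ]
 [-0.    -0.    -1.   ]] 1.0000305687836546
```

View pics/a2.png

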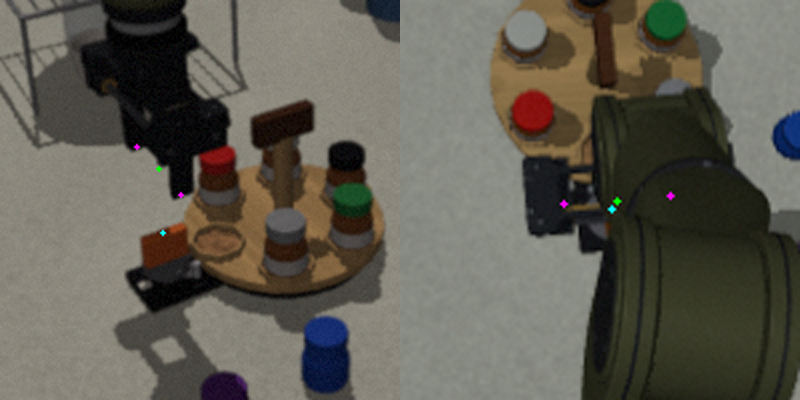

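The projected TCP (green, left panel (158,168)) sits between the fingers, above the orange bar at (163,232), so the pose is consistent. Descending and gripping the knob.

```bash
python3 - <<'E'
from h import *
a0=.0973+np.pi/2
def st(l):
    s=sensors.get_state();print(l,round(s['clock'],2),np.round(s['tool_pos'],4),'op',round(s['opening'],3),'F',np.round(s['contact_force'],1),'T',np.round(s['torque'],2),'g',np.round(s['gripper_force'],1));return s
st(0)
manip.move_linear([.4658,-.0965,.044],down(a0),max_speed=.08); st('down')
eoat.set_gripper(0.); s=st('grip'); print(np.round(s['joint_positions'],3))
for t in np.linspace(0,-1.55,4)[1:]:
    q=manip.solve_ik([.4658,-.0965,.044],down(a0+t)); print(None if q is None else np.round(q,2))
E
```

```text
0 8.03 [ 0.4656 -0.0964  0.1501] op 0.997 F [-0.1 -0.3 -0.6] T [-0.01  0.05  0.04] g 0.0
down 9.51 [ 0.4661 -0.0966  0.0444] op 1.004 F [ 0.1 -0.2 -0.6] T [ 0.06 -0.01 -0.06] g 0.0
grip 10.62 [ 0.4657 -0.095   0.044 ] op 0.155 F [-0.7  4.8  2.1] T [1.05 0.1  0.  ] g 30.0
[ 0.134  0.864 -0.046  2.146  0.25   0.136  1.526]
[ 0.11  0.87  0.    2.15 -0.    0.13  1.26]
[ 0.08  0.87  0.04  2.15 -0.25  0.13  0.99]
[ 0.05  0.87  0.09  2.15 -0.5   0.14  0.73]
```

```bash
cat >> h.py <<'E'
def st(l):
    s=sensors.get_state(); R=Rn.from_quat(s['tcp_rot']).as_matrix(); s['yaw']=np.arctan2(R[1,1],R[0,1])
    print(l,round(s['clock'],2),np.round(s['tool_pos'],4),'yaw',round(s['yaw'],3),'op',round(s['opening'],3),'F',np.round(s['contact_force'],1),'T',np.round(s['torque'],2),'g',np.round(s['gripper_force'],1));return s
E
python3 - <<'E'
from h import *
a0=.0973+np.pi/2; c=np.array([.4658,-.0945,.044])
for t in (0,.2,.4,.6,.8,1.0,1.2,1.4,1.5,1.55):
    manip.move_ptp(c,down(a0-t)); s=st(t)
    F=np.array(s['contact_force'])
    if np.linalg.norm(F[:2])>12: c[:2]+=F[:2]/8000; print('shift',c)
    if np.linalg.norm(F)>30 or abs(s['torque'][2])>1: break
E
```

```text
0 10.87 [ 0.4657 -0.0949  0.044 ] yaw 1.668 op 0.16 F [-0.6  1.4  1.6] T [0.26 0.11 0.04] g 30.0
0.2 11.12 [ 0.4657 -0.0948  0.044 ] yaw 1.472 op 0.157 F [0.3 0.4 0.5] T [0.13 0.08 0.  ] g 30.0
0.4 11.37 [ 0.4657 -0.0947  0.044 ] yaw 1.276 op 0.155 F [-0.7 -0.2  0.7] T [ 0.08  0.1  -0.04] g 30.0
0.6 11.62 [ 0.4657 -0.0946  0.044 ] yaw 1.077 op 0.156 F [-0.7  0.1  0.3] T [ 0.03  0.13 -0.08] g 30.0
0.8 11.87 [ 0.4658 -0.0946  0.044 ] yaw 0.878 op 0.154 F [-1.   1.3  0.6] T [0.04 0.08 0.02] g 30.0
1.0 12.12 [ 0.4659 -0.0945  0.044 ] yaw 0.678 op 0.157 F [0.9 0.6 0.6] T [ 0.01 -0.   -0.12] g 30.0
1.2 12.37 [ 0.4659 -0.0945  0.044 ] yaw 0.478 op 0.159 F [ 0.2  0.3 -0.1] T [-0.02  0.05 -0.04] g 30.0
1.4 12.62 [ 0.466  -0.0945  0.044 ] yaw 0.279 op 0.158 F [-0.4  0.3  0.2] T [0.04 0.04 0.04] g 30.0
1.5 12.87 [ 0.466  -0.0945  0.044 ] yaw 0.176 op 0.154 F [ 1.3 -0.1 -0.3] T [-0.   -0.01  0.02] g 30.0
1.55 13.12 [ 0.466  -0.0945  0.044 ] yaw 0.122 op 0.156 F [ 0.6  1.7 -1.4] T [ 0.11 -0.1  -0.05] g 30.0
```

```bash
python3 - <<'E'
from h import *
a0=.0973+np.pi/2; c=np.array([.4659,-.0945,.044])
for t in np.arange(1.57,1.80,.02):
    manip.move_ptp(c,down(a0-t)); s=st(round(t,2)); 
    if abs(s['torque'][2])>.4: break
p=vision.snapshot('side'); q=vision.snapshot('top')
cv2.imwrite('pics/b1.png',np.hstack([cv2.resize(p['frame'][220:340,180:300,::-1],(400,400),interpolation=cv2.INTER_CUBIC),cv2.resize(q['frame'][230:350,290:410,::-1],(400,400),interpolation=cv2.INTER_CUBIC)]))
E
```

```text
1.57 13.37 [ 0.466  -0.0945  0.044 ] yaw 0.101 op 0.153 F [ 0.3  0.7 -1. ] T [-0.01  0.01  0.47] g 30.0
```

View pics/b1.png

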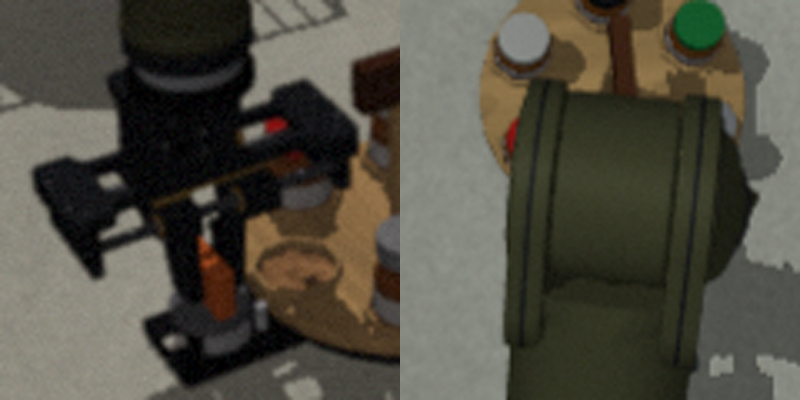

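The left panel shows the bar, held at about (215,280), now crosswise. The torque jumped to 0.47 N m at yaw 0.101, so this is the end stop. Releasing and moving to the handle.

```bash
python3 - <<'E'
from h import *
w=.092; a=w-np.pi/2; x,y=.6100,-.0818
eoat.set_gripper(.45); st('rel')
manip.move_linear([.4659,-.0945,.30],max_speed=.15); st('up')
manip.move_ptp([x,y,.27],down(a)); manip.hold(.3); s=st('above'); print(np.round(s['joint_positions'],2))
for d in (0,.5,1.1): print(np.round(manip.solve_ik([x,y,.137],down(a+d)),2))
out=[]
for n,X in (('side',[.61,-.082,.1]),('top',[.56,-.085,.1])):
    p=vision.snapshot(n); u,v=proj(p,[X])[0].astype(int); f=p['frame'][:,:,::-1].copy()
    cv2.circle(f,tuple(int(k) for k in proj(p,[[x,y,.171]])[0].round()),1,(255,255,0),-1)
    out.append(cv2.resize(f[v-70:v+70,u-70:u+70],(400,400),interpolation=cv2.INTER_CUBIC))
    print(n,[(np.round(d['centre'],1),round(d['conf'],2),at_z(p,d['centre'],.156).round(3)) for d in nets.landmark_of(p,'handle_grip')[:2]])
cv2.imwrite('pics/c1.png',np.hstack(out))
E
```

```text
rel 14.03 [ 0.4659 -0.0945  0.044 ] yaw 0.098 op 0.449 F [-0.9  0.4 -0.7] T [-0.06  0.07 -0.02] g 0.0
up 15.88 [ 0.4655 -0.0944  0.2994] yaw 0.098 op 0.445 F [-0.1  0.1 -0. ] T [-0.05  0.06  0.01] g 0.0
above 17.37 [ 0.6098 -0.082   0.2703] yaw -1.479 op 0.455 F [-0.7 -0.4 -0. ] T [ 0.02  0.1  -0.  ] g 0.0
[-0.39  0.8   0.91  1.59 -0.69  1.1  -0.78]
[-0.33  0.95  0.77  1.71 -0.85  0.85 -0.65]
[-0.28  0.91  0.65  1.71 -0.74  0.79 -0.25]
[-0.21  0.87  0.5   1.7  -0.58  0.72  0.21]
side [(array([303. , 243.7]), 0.81, array([ 0.609, -0.093,  0.156]))]
top [(array([356. , 247.9]), 0.93, array([ 0.611, -0.082,  0.156]))]
```

View pics/c1.png

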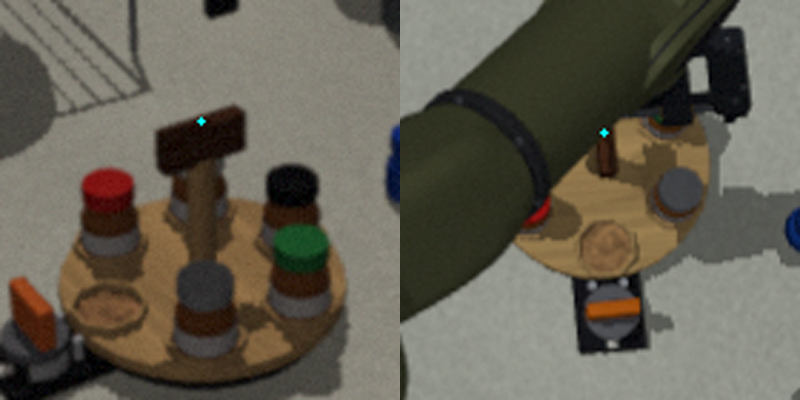

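The knob is crosswise at right (612,308), all five jars are upright, and the projected handle point falls on the bar at left (200,121). Descending and gripping the handle.

```bash
python3 - <<'E'
from h import *
w=.092; a=w-np.pi/2; x,y=.6100,-.0818
manip.move_linear([x,y,.138],down(a),max_speed=.08); st('down')
eoat.set_gripper(0.); s=st('grip')
F=np.array(s['contact_force']); c=np.array(s['tool_pos']); c[:2]+=F[:2]/4000; c[2]=.138
manip.move_ptp(c,down(a)); manip.hold(.2); st('centred'); print(c)
p=vision.snapshot('side')
for k in ('jar_red','jar_green'): print(k,[(np.round(at_z(p,d['centre'],.03),3),round(d['conf'],2)) for d in nets.landmark_of(p,k)[:1]])
E
```

```text
down 19.37 [ 0.6103 -0.0819  0.1385] yaw -1.479 op 0.452 F [ 0.1  0.  -0.1] T [ 0.04  0.18 -0.02] g 0.0
grip 19.82 [ 0.61   -0.0803  0.1381] yaw -1.478 op 0.219 F [-1.   4.5  3.1] T [1.13 0.34 0.01] g 30.0
centred 20.27 [ 0.6099 -0.0801  0.1381] yaw -1.479 op 0.221 F [ 0.9 -1.   0.4] T [-0.2  -0.04  0.04] g 30.0
[ 0.60971579 -0.07917622  0.138     ]
jar_red [(array([ 0.565, -0.02 ,  0.03 ]), 0.68)]
jar_green [(array([ 0.658, -0.146,  0.03 ]), 0.57)]
```

The opening of 0.22 (19 mm) is wider than the 16 mm bar, so I'm looking before I turn.

```bash
python3 - <<'E'
from h import *
out=[]
for n,X in (('side',[.61,-.082,.12]),('top',[.56,-.085,.1])):
    p=vision.snapshot(n); u,v=proj(p,[X])[0].astype(int); f=p['frame'][:,:,::-1]
    r=45 if n=='side' else 70
    out.append(cv2.convertScaleAbs(cv2.resize(f[v-r:v+r,u-r:u+r],(400,400),interpolation=cv2.INTER_CUBIC),alpha=1.8))
cv2.imwrite('pics/d1.png',np.hstack(out)); st('')
E
```

```text
20.52 [ 0.6099 -0.0801  0.1381] yaw -1.479 op 0.221 F [ 1.1 -2.8 -0.1] T [-0.51 -0.12 -0.05] g 30.0
```

View pics/d1.png

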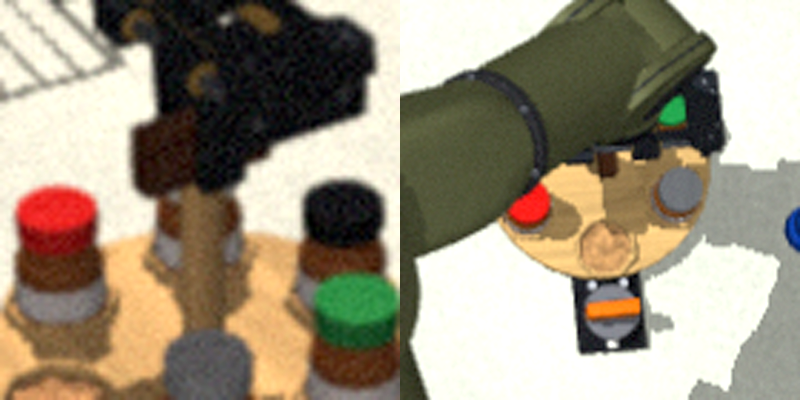

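The right panel shows the bar gripped and the jars undisturbed. In the left panel the fingertip reaches the bar's lower edge at (215,185), where it may be catching on the thicker post. I'll regrip 6 mm higher.

```bash
python3 - <<'E'
from h import *
a=.092-np.pi/2; x,y=.6099,-.0800
eoat.set_gripper(.4)
manip.move_linear([x,y,.144],down(a),max_speed=.05); st('up6')
eoat.set_gripper(0.); s=st('grip'); manip.hold(.3); st('')
E
```

```text
up6 21.23 [ 0.6102 -0.0802  0.1446] yaw -1.479 op 0.401 F [ 0.3 -1.5  0. ] T [ 0.02  0.16 -0.02] g 0.0
grip 21.66 [ 0.6098 -0.0801  0.1439] yaw -1.479 op 0.179 F [-0.1 -0.7 -0.4] T [-0.15  0.17 -0.02] g 30.0
 21.96 [ 0.6099 -0.0801  0.1439] yaw -1.479 op 0.174 F [ 0.5 -0.6 -0.8] T [-0.21  0.06 -0.05] g 30.0
```

The opening is now 0.178 (15.7 mm), which matches the 16 mm bar. Turning gently +60° (counter-clockwise).

```bash
python3 - <<'E'
from h import *
a=.092-np.pi/2; e=.097-np.pi/2+np.pi/3; c=np.array([.6099,-.0800,.144])
for i,t in enumerate(np.linspace(a,e,19)[1:]):
    manip.move_ptp(c,down(t))
    if i%6==2:
        s=st(i)
        if np.linalg.norm(s['contact_force'])>25: print('stop'); break
manip.hold(.4); st('end')
w=.097; m=model(.6099,-.0800,w)
out=[]
for n,X in (('side',[.57,-.082,.08]),('top',[.56,-.085,.08])):
    p=vision.snapshot(n); u,v=proj(p,[X])[0].astype(int); f=p['frame'][:,:,::-1]
    r=60; out.append(cv2.convertScaleAbs(cv2.resize(f[v-r:v+r,u-r:u+r],(400,400),interpolation=cv2.INTER_CUBIC),alpha=1.6))
    h=cv2.cvtColor(p['frame'],cv2.COLOR_RGB2HSV)
    for nm,lo,hi,z,X0 in (('redlid',(0,170,60),(4,255,255),.092,m['front']),('bar',(6,150,60),(18,255,255),.072,m['catch_grip'])):
        k=cv2.inRange(h,lo,hi); 
        if nm=='redlid': k|=cv2.inRange(h,(174,170,60),(180,255,255))
        cc=proj(p,[[X0[0],X0[1],z]])[0].astype(int); g=np.zeros_like(k); s=np.s_[cc[1]-20:cc[1]+20,cc[0]-20:cc[0]+20]; g[s]=k[s]
        M=cv2.moments(g,True)
        if M['m00']: q=[M['m10']/M['m00'],M['m01']/M['m00']]; print(n,nm,M['m00'],np.round(q,1),at_z(p,q,z if n=='top' else z-.006).round(4),at_depth(p,q).round(4))
    for kk in ('jar_red','catch_grip'): print(n,kk,[(at_z(p,d['centre'],m[kk][2]).round(4),round(d['conf'],2)) for d in nets.landmark_of(p,kk)[:1]])
print(np.round(m['front'],4))
cv2.imwrite('pics/e1.png',np.hstack(out))
E
```

```text
2 22.71 [ 0.6099 -0.0802  0.1439] yaw -1.306 op 0.178 F [ 1.8 -2.3 -2.6] T [-0.42  0.01  0.19] g 30.0
8 24.21 [ 0.6099 -0.0803  0.144 ] yaw -0.956 op 0.176 F [ 2.3 -4.8 -5.5] T [-0.92 -0.26  0.2 ] g 30.0
14 25.71 [ 0.61   -0.0804  0.1439] yaw -0.606 op 0.179 F [ 2.8 -4.9 -7.3] T [-1.06 -0.41  0.21] g 30.0
end 26.86 [ 0.6101 -0.0804  0.144 ] yaw -0.43 op 0.177 F [ 3.5 -4.9 -7.7] T [-1.01 -0.48 -0.03] g 30.0
side redlid 257.0 [266.4 281.1] [ 0.5249 -0.0901  0.086 ] [ 0.5213 -0.0996  0.0935]
side bar 253.0 [243.  301.6] [ 0.4641 -0.1086  0.066 ] [ 0.4617 -0.1159  0.072 ]
side jar_red [(array([ 0.5235, -0.0959,  0.03  ]), 0.78)]
side catch_grip [(array([ 0.4669, -0.0985,  0.06  ]), 0.68)]
top redlid 178.0 [357.9 285.4] [ 0.5235 -0.0922  0.092 ] [ 0.5231 -0.092   0.0949]
top bar 129.0 [358.6 306.3] [ 0.4704 -0.0955  0.072 ] [ 0.4699 -0.0953  0.0757]
top jar_red [(array([ 0.5309, -0.0873,  0.03  ]), 0.71)]
top catch_grip []
[ 0.5273 -0.088   0.03  ]
```

View pics/e1.png

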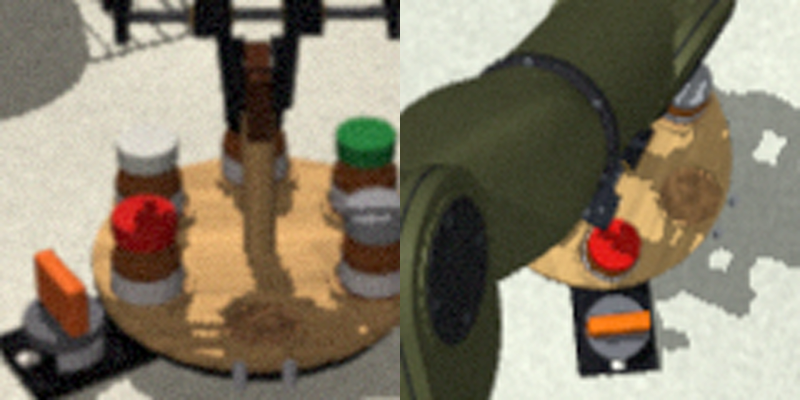

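The red jar is upright at right (613,245), directly in line with the orange knob at (617,322), which is still crosswise. All the jars are standing and the grip is firm. The lid measures about 1 mm from the axis–knob line, within the jar's play. Handing in.

```bash
python3 -c "
from h import *
st('');print(manip.hand_in())"
```

```text
27.16 [ 0.6101 -0.0805  0.1439] yaw -0.431 op 0.181 F [ 2.9 -4.7 -7.1] T [-1.04 -0.52 -0.04] g 30.0
the job is handed in; nothing more can be done
None
```

I turned the catch knob clockwise to its end stop and turned the turntable 60° so the red-lidded jar stands at the front, about 1 mm off the line to the knob by camera; I handed in at 27 s, still gripping the handle at 30 N, with no verdict returned.

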